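Feel round the rim of a glass dish for chips

ROBOT

A 7-joint arm with a two-finger parallel gripper is mounted at the origin on the work surface. World frame = base frame: x ahead of the robot, y to its left, z up, the work surface at z = 0. Lengths are in m, angles in rad, forces in N, time in s.
With the tool pointing down it reaches from about 0.4 to 0.85 m from the base axis. Payload 10.4 kg.
Tool frame: the origin (TCP) lies on the centre line of the jaws, within the pads' length; the fingertips stand 22 mm ahead of it and the grasp point (between the pads) lies 3 mm ahead of it; x points along the fingers, y is the direction in which the jaws open and shut, and the axes are right-handed (so a half turn about x gives the same grasp; the last joint's range is limited). The gripper opens to 87 mm and grips with 3 to 60 N. Pads are 19 mm wide; open, the fingers measure 117 mm over their backs; the gripper's body (75 mm by 190 mm) begins 51 mm behind the grasp point.
Start: joints at [-0.023, 0.332, -0.065, 1.46, 0.022, 1.35, -0.088], TCP at [0.625, 0, 0.245] pointing down, gripper open.
Joint ranges: [-2.6, 2.6], [-0.5, 2.12], [-1.47, 1.34], [0.16, 2.42], [-1.27, 4.41], [0.06, 2.06], [-2.6, 2.6]. Speed limits (rad/s): [2.22, 2.22, 2.79, 2.79, 3.14, 3.14, 3.14].

INTERFACE

Orientations are given as a unit quaternion [x, y, z, w].
In Python, from bench import * gives the robot as it stands.
- The arm moves only by the tool arm_command, never from a script. Its argument "targets" is one flat list of numbers, 7 for each row, row after row: the turn, a rotation vector about the tool's x, y, z in units of 45 degrees (1.0 is 45 degrees), then the shift along the tool's x, y, z in units of 25 mm (1.0 is 25 mm), then the opening, from 0 (shut) to 1 (fully open). In form: [wx, wy, wz, tx, ty, tz, fingers, wx, wy, wz, tx, ty, tz, fingers, ...]. A call has 1 to 12 rows; each row shifts and turns the pose as measured when the row begins, along the tool's axes as they then stand; what a row does not reach is not made up. A row lasts 1/12 s, in which the tool goes at most 41.7 mm and 7.16 degrees, less where a joint would pass 70% of its speed; a pose out of reach is approached as far as the arm can. A call with a number of a shift or a turn outside -1 to 1 is refused whole. A call with a gripper value outside its range is refused whole. The fingers move at their own pace and stop on an object; "newtons" is the grip in N (left out, the last holds). Time passes only in rows, so rows that do not move let the fingers close. It gives the time, the measured TCP pose, the force and the opening at its end, in the units of the state.
- read_state(): the state, without advancing time (a new reading comes with each control period).
- camera(name): name is "scene" or "side" or "wrist"; returns the picture (400x640x3 uint8, red, green, blue); there is no depth.
- calibration(name): a dict with "camera_matrix" (3x3 intrinsics, pixels), "R" (3x3) and "t" (3): a world point X has camera coordinates R X + t; the wrist camera has in their place "tool_from_camera" (4x4, takes a point from camera to tool coordinates, whose origin is the TCP and whose axes are the tool frame's). Camera axes: x right, y down, z forward; pixel columns grow to the right and rows downward; lengths in m; the calibration is good to about 2 mm. A picture is of the moment at which its call begins: read the wrist's pose just before it. calibration takes no time and is no camera call.
- close_job(): hands the job in, once; it reports no verdict.
The state is a dict: "time": time; "joint_positions": joint angles; "joint_vel": joint speeds; "joint_torque": joint torques, N m; "ee_pos": TCP position; "eef_rot": TCP orientation; "ft_force": force on the tool from outside, world axes, zero at the start; "torque": the same for the moment, N m; "width": finger opening in m.
Only numpy, scipy, OpenCV 4.12 (cv2) and the standard library are available. Lean on these libraries where they do the work, as an engineer would, in place of code of your own. Each camera call takes 0.05 s, during which the arm holds its last target.

TASK

Check the rim of the spouted glass dish on the sprung stand for chips: with the fingers closed together and pointing down, lay the fingertips lightly on top of the rim at the spout and run them along the rim, clockwise seen from above, all the way round and back to the spout, then come away. Touch gently, so that the sprung plate stays well clear of its bottom stop, do not lift, tip or shift the dish on its stand, and leave everything else on the bench alone.

Things in the scene. Friction and masses are not known exactly. Their poses are not given: they have to be found in the camera images.
- dish: the spouted green glass dish: round and open, 160 mm across the rim, 55 mm tall, wall 8 mm thick with a flat-topped rim; the foot is 128 mm across. One short pouring spout sticks out to 111 mm from the centre along its +x axis, its top level with the rim. It weighs about 0.8 kg and stands loose on the stand's rubber-faced plate. Origin: centre of its underside, z up
- stand: low round sprung work stand fixed to the bench, 170 mm across: dark steel base, coil springs and a round plate of 160 mm whose top is 52 mm above the bench when only the dish stands on it. Origin: centre of the base's underside, on the bench
- stand_plate (a joint): how far the sprung plate, with the dish on it, has sunk straight down, in m: 0 at rest (upper stop), 0.016 at the bottom stop. It begins to give at about 0.5 to 2 N and then takes 0.25 N more per mm; it springs back by itself
- rim0 (a point): point on top of the dish's rim, mid-thickness (76 mm from the dish's axis), at the root of the spout: the start and finish of the trace
- rim1 (a point): point on top of the dish's rim, mid-thickness (76 mm from the dish's axis), 45 degrees clockwise from the spout, seen from above
- rim2 (a point): point on top of the dish's rim, mid-thickness (76 mm from the dish's axis), 90 degrees clockwise from the spout, seen from above
- rim3 (a point): point on top of the dish's rim, mid-thickness (76 mm from the dish's axis), 135 degrees clockwise from the spout, seen from above
- rim4 (a point): point on top of the dish's rim, mid-thickness (76 mm from the dish's axis), 180 degrees clockwise from the spout, seen from above
- rim5 (a point): point on top of the dish's rim, mid-thickness (76 mm from the dish's axis), 225 degrees clockwise from the spout, seen from above
- rim6 (a point): point on top of the dish's rim, mid-thickness (76 mm from the dish's axis), 270 degrees clockwise from the spout, seen from above
- rim7 (a point): point on top of the dish's rim, mid-thickness (76 mm from the dish's axis), 315 degrees clockwise from the spout, seen from above
- weight: small glass paperweight, 36 mm across and 26 mm tall, lying inside the spouted dish on its inner floor, its top below the rim; leave it. Origin: centre of its underside
- paddle: flat black marver paddle with a wooden handle, 225 mm long, 50 mm wide, 18 mm high, lying beside the stand; leave it. Origin near its middle, on the underside
- plain_dish: small round glass dish without spout, 90 mm across, 40 mm tall, standing on the bench beside the stand; leave it. Origin: centre of its underside
- jar: closed jar with steel lid, 64 mm across, 85 mm tall; leave it. Origin: centre of its underside
- marble_mould: stepped round brass mould, 60 mm across, 42 mm tall; leave it. Origin: centre of its underside
- reamer: brass reamer with dark wooden handle, 170 mm long, lying on the bench; leave it. Origin on its underside, near its middle
- rod_mug: white mug, 80 mm across, 95 mm tall; leave it. Origin: centre of its underside
Things that resemble listed ones, but are neither listed nor needed, are in the scene too. What is shaped like the dish but purple is not meant. What is shaped like the stand but purple is not meant.

How it is judged:
By the outcome, as a careful person would: the job done as asked, in the order asked, and still so for the second after the job is handed in, with the robot touching nothing.
It also fails if it takes over 58 s, if anything falls off the work surface, if the arm or the gripper's body presses on something with over 40 N, if the wrist force passes 120 N, or if a joint passes its speed limit or range.

## Working session

There is one attempt and no reset: what is moved stays moved. The work goes in short steps, Python scripts to look and compute and a tool call to move; the robot and the scene stay as the last step left them, time stands still between calls to the robot, and variables do not carry over. Pictures are saved under pics/ and viewed, and the job is handed in when it is done.

Besides the shell and the picture viewer there is one more tool, called after ">>>" as name(argument=value, ...), one argument or row to a line, values as JSON. arm_command: Moves the arm, as the interface text tells. Shifts and turns lie within -1 to 1; 1 stands for 25 mm of shift or 45 degrees of turn. Its arguments: {"type":"object","properties":{"targets":{"type":"array","items":{"type":"number","minimum":-1,"maximum":1}},"newtons":{"type":"number"}},"required":["targets"]}

```bash
mkdir -p pics; ls
python3 - <<'E'
from bench import *
import cv2
s=read_state(); print(s)
for n in("scene","side","wrist"):
    cv2.imwrite(f"pics/{n}0.png",camera(n)[:,:,::-1]); print(n,calibration(n))
E
```

```text
pics
{'time': 0.0, 'joint_positions': array([-0.02260133,  0.33285812, -0.064697  ,  1.46090773,  0.02160511,
        1.34992081, -0.08852239]), 'joint_vel': array([-5.68638819e-04,  8.30160926e-04,  8.17446100e-05, -7.57619194e-04,
        1.18792137e-03, -5.68633412e-04, -6.03083628e-04]), 'joint_torque': array([-1.20520472e-04, -6.23245955e+01,  2.44190963e-02, -3.89891267e+01,
       -6.13984605e-02,  3.97891912e-02,  1.87085252e-04]), 'ee_pos': array([ 6.24651110e-01, -6.91309387e-06,  2.43778546e-01]), 'eef_rot': array([-0.49963362, -0.50033065,  0.50036738, -0.49966786]), 'ft_force': array([-0.88644508,  0.57380859,  0.72363148]), 'torque': array([0.00220528, 0.04986594, 0.02660934]), 'width': 0.08712713821561217}
scene {'camera_matrix': array([[458.00483018,   0.        , 317.10574471],
       [  0.        , 458.00483018, 202.26081459],
       [  0.        ,   0.        ,   1.        ]]), 'R': array([[-0.12733006,  0.99183073, -0.00767155],
       [ 0.55097874,  0.0642984 , -0.83203855],
       [-0.82474814, -0.11017038, -0.55466476]]), 't': array([ 0.05113621, -0.14685789,  
[... 236 characters left out ...]
196082],
       [-0.09949317, -0.75095525, -0.65281492],
       [ 0.08317508,  0.64749755, -0.75751491]]), 't': array([-0.42367797,  0.10904554,  1.24993708])}
wrist {'camera_matrix': array([[280.20801284,   0.        , 320.42177594],
       [  0.        , 280.20801284, 197.24021423],
       [  0.        ,   0.        ,   1.        ]]), 'tool_from_camera': array([[-1.18073293e-05, -3.05142924e-01,  9.52306566e-01,
        -1.39326017e-01],
       [ 9.99999583e-01,  8.65997032e-04,  2.89885842e-04,
        -7.61873234e-04],
       [-9.13151273e-04,  9.52306172e-01,  3.05142786e-01,
        -8.38690288e-02],
       [ 0.00000000e+00,  0.00000000e+00,  0.00000000e+00,
         1.00000000e+00]])}
```

View pics/scene0.png

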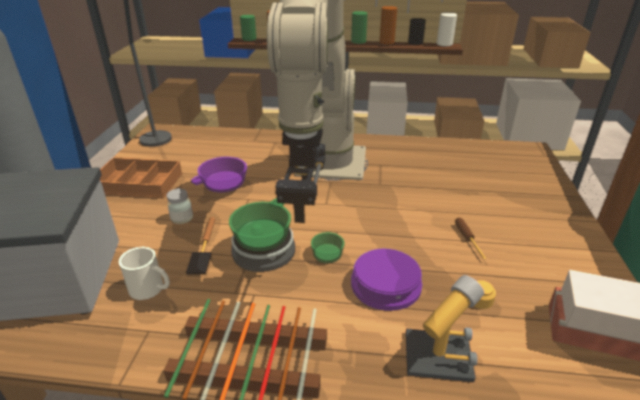

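View pics/side0.png

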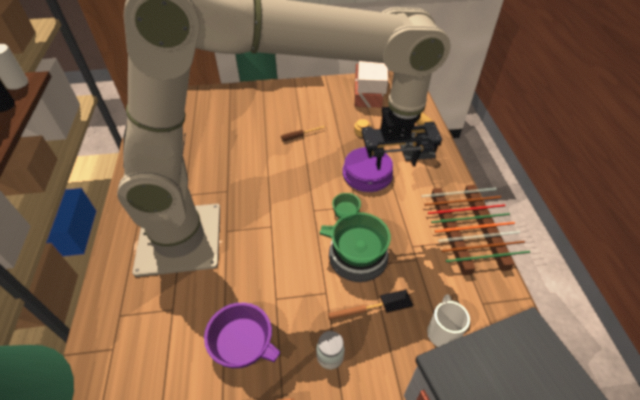

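View pics/wrist0.png

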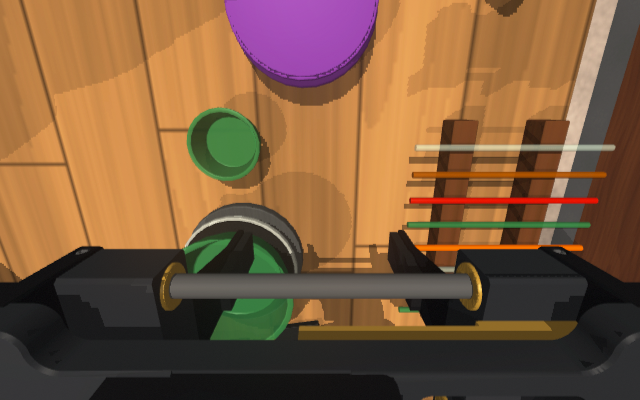

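```bash
cat > h.py <<'E'
import numpy as np,cv2
from bench import *
def cast(n,uv,z):
    c=calibration(n);K,R,t=c["camera_matrix"],c["R"],c["t"]
    uv=np.atleast_2d(uv).astype(float)
    d=(np.linalg.inv(K)@np.c_[uv,np.ones(len(uv))].T).T@R
    o=-R.T@t
    return o+d*((z-o[2])/d[:,2])[:,None]
def proj(n,X):
    c=calibration(n);p=(c["R"]@np.atleast_2d(X).T).T+c["t"];p=p@c["camera_matrix"].T
    return p[:,:2]/p[:,2:]
def gmask(im):
    h=cv2.cvtColor(im,cv2.COLOR_RGB2HSV)
    return cv2.inRange(h,(45,80,30),(85,255,255))
E
python3 - <<'E'
from h import *
for n,(x0,y0,x1,y1) in {"side":(300,180,420,290),"scene":(210,180,360,280)}.items():
    im=cv2.imread(f"pics/{n}0.png")[:,:,::-1].copy()
    m=gmask(im); k,l,st,ce=cv2.connectedComponentsWithStats(m)
    for i in range(1,k):
        if st[i,4]>100: print(n,st[i],ce[i],cast(n,ce[i],.107))
    cv2.imwrite(f"pics/{n}c.png",cv2.resize(im[y0:y1,x0:x1,::-1],None,fx=5,fy=5,interpolation=cv2.INTER_CUBIC))
E
```

```text
side [237  53  39  27 881] [256.09988649  65.92849035] [[0.26222603 0.73135993 0.107     ]]
side [ 321  194   69   73 3006] [356.82734531 232.97837658] [[ 0.50559503 -0.12469858  0.107     ]]
side [   0  346   73   54 3591] [ 33.45084935 374.08354219] [[-0.23750683 -0.39892739  0.107     ]]
scene [352  11  15  32 413] [359.30750605  26.32687651] [[-1.57095806  0.0137626   0.107     ]]
scene [240  15  16  26 327] [248.11009174  26.79816514] [[-1.49324955 -0.67945843  0.107     ]]
scene [ 615  187   25   94 1242] [631.         236.99597424] [[0.48852981 0.76115058 0.107     ]]
scene [ 230  199   60   52 2297] [260.38615586 224.57814541] [[ 0.54299304 -0.12294521  0.107     ]]
scene [312 233  31  29 637] [326.13971743 247.15070644] [[0.6112389  0.04884948 0.107     ]]
scene [165 300  45  97 325] [185.59692308 350.70461538] [[ 0.93115319 -0.16904356  0.107     ]]
scene [239 312  28  88 267] [252.28838951 359.53558052] [[ 0.9350217  -0.04552816  0.107     ]]
```

View pics/sidec.png

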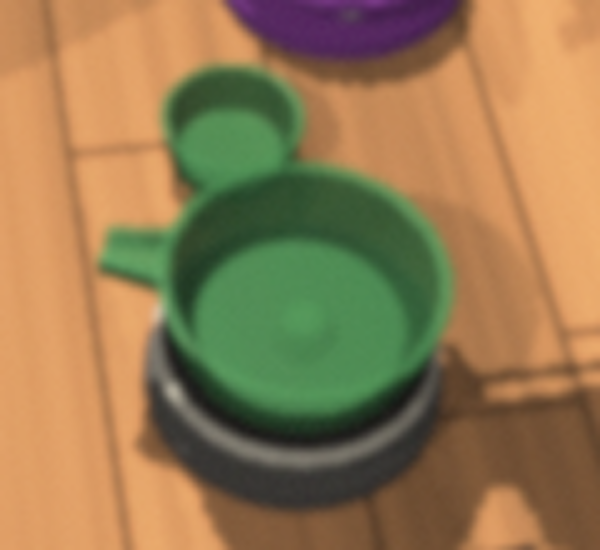

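View pics/scenec.png

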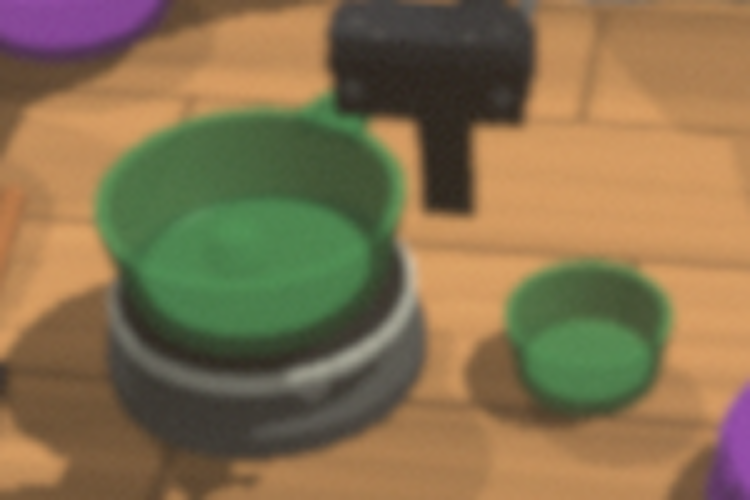

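Run:
```python
from h import *
from scipy.optimize import least_squares
def edge(n,c0,ths,im):
    # sample outward along radial lines on z=.107 plane, find last strong mask->nonmask by saturation of green
    g=im.astype(float); gi=(g[:,:,1]-0.5*(g[:,:,0]+g[:,:,2])).astype(np.float32)
    out=[]
    rs=np.arange(.06,.1,.0005)
    for th in ths:
        X=np.c_[c0[0]+rs*np.cos(th),c0[1]+rs*np.sin(th),np.full(len(rs),.107)]
        p=proj(n,X).astype(np.float32)
        v=cv2.remap(gi,p[:,0],p[:,1],cv2.INTER_LINEAR).ravel() if 0 else cv2.remap(gi,p[:,:1],p[:,1:],cv2.INTER_LINEAR).ravel()
        # half-level crossing
        hi=v[(rs<.085)].max(); lo=v[-15:].mean()
        h=(hi+lo)/2; k=np.where(v>h)[0]
        out.append((rs[k[-1]] if len(k) else np.nan, hi-lo))
    return np.array(out)
for n,c0 in (("side",(.517,-.128)),("scene",(.535,-.122))):
    im=cv2.imread(f"pics/{n}0.png")[:,:,::-1]
    c=np.array(c0)
    for it in range(3):
        ths=np.radians(np.arange(0,360,10)); e=edge(n,c,ths,im)
        P=c+e[:,:1]*np.c_[np.cos(ths),np.sin(ths)]
        ok=(e[:,1]>20)&(e[:,0]<.097)
        f=least_squares(lambda q:np.hypot(*(P[ok]-q[:2]).T)-.080,c,loss="soft_l1",f_scale=.001)
        c=f.x[:2]
    print(n,c); r=np.hypot(*(P-c).T)
    for a,b,o in zip(np.degrees(ths),r,ok): print(int(a),round(b*1000,1),o,end='; ')
    print()
# spout tip
for n,uv in (("side",(322,230)),("side",(320.5,233)),("side",(322.5,226)),("scene",(275.5,199)),("scene",(283,205))): print(n,uv,cast(n,uv,.107))
```

```text
side [ 0.51303303 -0.13357281]
0 80.0 True; 10 80.5 True; 20 81.0 True; 29 81.0 True; 40 81.4 True; 50 81.4 True; 59 81.9 True; 70 81.9 True; 80 79.9 True; 90 86.9 False; 100 86.9 False; 110 89.9 False; 119 94.4 False; 130 80.9 True; 140 78.9 True; 150 85.4 True; 160 80.0 False; 170 89.0 True; 180 78.0 True; 190 77.5 True; 200 79.5 True; 210 79.5 True; 220 80.6 True; 230 84.1 True; 239 86.1 True; 250 86.6 True; 260 86.1 True; 270 86.1 True; 280 83.6 True; 290 81.1 True; 300 79.6 True; 310 79.6 True; 320 78.6 True; 330 78.6 True; 340 79.0 True; 350 79.5 True; 
scene [ 0.51841928 -0.13024402]
0 92.6 False; 10 81.7 False; 20 80.1 False; 29 79.8 False; 40 99.3 True; 50 94.6 True; 59 86.6 True; 70 80.1 True; 80 79.9 True; 90 78.0 True; 100 78.1 True; 110 78.2 True; 119 78.8 True; 130 78.9 True; 140 79.6 True; 150 82.5 True; 160 84.1 True; 170 85.4 False; 180 81.0 True; 190 81.8 True; 200 80.4 True; 210 80.8 True; 220 80.4 True; 230 80.7 True; 239 80.3 True; 250 79.5 True; 260 79.9 True; 270 79.3 True; 280 78.2 True; 290 78.2 True; 300 78.0 True; 310 79.3 True; 320 80.4 True; 330 84.8 True; 340 93.1 True; 350 99.2 True; 
side (322, 230) [[ 0.41457994 -0.10262715  0.107     ]]
side (320.5, 233) [[ 0.40930153 -0.1120362   0.107     ]]
side (322.5, 226) [[ 0.41768312 -0.08937809  0.107     ]]
scene (275.5, 199) [[ 0.4249232  -0.10906361  0.107     ]]
scene (283, 205) [[ 0.45098589 -0.08354373  0.107     ]]
```

Run:
```python
from h import *
from scipy.optimize import least_squares
rs=np.arange(.06,.13,.0005)
def prof(n,c,th,gi,z=.107):
    X=np.c_[c[0]+rs*np.cos(th),c[1]+rs*np.sin(th),np.full(len(rs),z)]
    p=proj(n,X).astype(np.float32)
    return cv2.remap(gi,p[:,:1],p[:,1:],cv2.INTER_LINEAR).ravel()
for n,c0,ex in (("side",(.514,-.1325),[(85,180),(222,305)]),("scene",(.517,-.130),[(315,426),(140,178)])):
    im=cv2.imread(f"pics/{n}0.png")[:,:,::-1].astype(float)
    gi=(im[:,:,1]-0.5*(im[:,:,0]+im[:,:,2])).astype(np.float32)
    c=np.array(c0)
    A=np.array([a for a in range(0,360,5) if not any(l<=a<=h or l<=a+360<=h for l,h in ex)])
    ths=np.radians(A)
    for it in range(4):
        P=[]
        for th in ths:
            v=prof(n,c,th,gi); d=np.gradient(cv2.GaussianBlur(v[None],(0,0),2).ravel())
            w=(rs>.07)&(rs<.09); k=np.where(w)[0][np.argmin(d[w])]
            P.append(c+rs[k]*np.array([np.cos(th),np.sin(th)]))
        P=np.array(P)
        f=least_squares(lambda q:np.hypot(*(P-q[:2]).T)-.080,c,loss="soft_l1",f_scale=.001); c=f.x
        f3=least_squares(lambda q:np.hypot(*(P-q[:2]).T)-q[2],[*c,.08],loss="soft_l1",f_scale=.001)
    print(n,c,"free r",f3.x,"rms",np.std(np.hypot(*(P-c).T)))
    print(np.round(1000*np.hypot(*(P-c).T),1))
    # spout angle: green at radius 90..105
    for r in (.088,.094,.1,.105,.108,.111):
        th=np.radians(np.arange(120,215,.5)); X=np.c_[c[0]+r*np.cos(th),c[1]+r*np.sin(th),np.full(len(th),.107)]
        p=proj(n,X).astype(np.float32); v=cv2.remap(gi,p[:,:1],p[:,1:],cv2.INTER_LINEAR).ravel()
        g=np.degrees(th)[v>(v.max()+v.min())/2]; print(r,v.max(),g.min() if len(g) else 0,g.max() if len(g) else 0,np.median(g))
```

```text
side [ 0.51294294 -0.13189356] free r [ 0.51294439 -0.1318933   0.07999844] rms 0.0010325747044689763
[80.  79.5 79.5 80.  80.5 80.  81.  80.5 80.  80.  79.5 79.5 79.5 80.5
 79.4 80.9 80.4 78.  77.5 79.  80.5 81.5 82.5 83.  79.  81.1 80.1 79.6
 79.6 79.6 79.6 79.6 80.5 80.  80.5]
0.088 59.842773 119.99999999999999 173.5 160.25
0.094 60.5 119.99999999999999 172.0 160.5
0.1 59.01953 119.99999999999999 170.5 160.5
0.105 54.0 119.99999999999999 170.0 161.0
0.108 37.121094 119.99999999999999 169.5 161.0
0.111 29.171875 119.99999999999999 121.0 120.50000000000001
scene [ 0.51776439 -0.13039353] free r [ 0.51650924 -0.13087001  0.07867245] rms 0.0012110743416895431
[81.4 79.9 79.  78.  78.  78.  78.  78.  78.6 78.6 78.6 78.6 78.6 78.6
 79.2 82.7 82.7 78.7 80.2 81.2 79.2 81.7 80.6 79.1 80.1 79.6 79.6 79.6
 80.1 78.6 79.5 79.5 79.  79.5 78.5 78.5 78.4 78.4 78.4 77.9 78.4]
0.088 44.48047 162.0 172.5 167.25
0.094 38.351562 164.5 171.5 168.0
0.1 22.36377 165.5 171.5 168.5
0.105 9.686523 166.5 171.5 169.0
0.108 4.397949 157.0 172.0 168.75
0.111 1.9594727 119.99999999999999 188.0 157.25
```

```bash
cat >> h.py <<'E'
from scipy.spatial.transform import Rotation as Ro
def tool():
    s=read_state(); return Ro.from_quat(s["eef_rot"]).as_matrix(),np.array(s["ee_pos"]),s
def wcast(uv,z,R,p):
    c=calibration("wrist");T=c["tool_from_camera"];K=c["camera_matrix"]
    uv=np.atleast_2d(uv).astype(float)
    d=(np.linalg.inv(K)@np.c_[uv,np.ones(len(uv))].T).T@T[:3,:3].T@R.T
    o=R@T[:3,3]+p
    return o+d*((z-o[2])/d[:,2])[:,None]
def wproj(X,R,p):
    c=calibration("wrist");T=c["tool_from_camera"];K=c["camera_matrix"]
    Y=(np.atleast_2d(X)-p)@R; Y=(Y-T[:3,3])@T[:3,:3]; q=Y@K.T
    return q[:,:2]/q[:,2:]
E
python3 - <<'E'
from h import *
R,p,s=tool();print(R.round(3),p)
c=calibration("wrist")["tool_from_camera"]
print("cam fwd world",R@c[:3,2],"cam right",R@c[:3,0],"cam pos",R@c[:3,3]+p)
print(wproj([[.515,-.131,.107],[.625,0,.22]],R,p))
E
```

```text
[[-0.001  1.     0.   ]
 [-0.     0.    -1.   ]
 [-1.    -0.001  0.   ]] [6.24759501e-01 1.98956267e-05 2.43977864e-01]
cam fwd world [-6.35948016e-04 -3.05161053e-01 -9.52300545e-01] cam right [ 9.99999098e-01  9.32387353e-04 -9.66581142e-04] cam pos [0.62413233 0.08389158 0.38330295]
[[227.46594428 299.68211451]
 [321.88738298 243.74333539]]
```

>>> arm_command(
  targets=[0,0,0,0,-0.4,0.75,0,0,0,0,0,-0.4,0.75,0,0,0,0,0,-0.4,0.75,0,0,0,0,0,-0.4,0.75,0,0,0,0,0,-0.4,0.75,0,0,0,0,0,-0.4,0.75,0,0,0,0,0,-0.4,0.75,0,0,0,0,0,-0.4,0.75,0,0,0,0,0,-0.4,0.75,0,0,0,0,0,-0.4,0.75,0,0,0,0,0,-0.3,0.6,0,0,0,0,0,0,0,0],
  newtons=10,
)

```text
time: 1.15
ee_pos: [0.5104, -0.2094, 0.2397]
eef_rot: [0.497, 0.504, -0.5, 0.498]
ft_force: [0.2, -0.8, -0.7]
width: 0.0151
```

Run:
```python
from h import *
R,p,s=tool();im=camera("wrist");print(R.round(4),p,s["ft_force"],s["width"],s["time"])
np.savez("w1.npz",R=R,p=p,im=im);cv2.imwrite("pics/w1.png",im[:,:,::-1])
```

```text
[[-0.0082  1.      0.0041]
 [ 0.0022  0.0041 -1.    ]
 [-1.     -0.0082 -0.0022]] [ 0.51042736 -0.20944763  0.23965792] [ 0.16588553 -0.8075489  -0.70837047] 0.015059318427567426 1.15
```

View pics/w1.png

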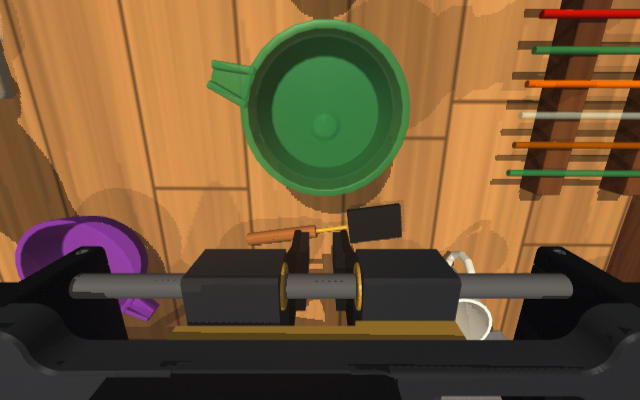

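Run:
```python
from h import *
from scipy.optimize import least_squares
d=np.load("w1.npz");R,p,im=d["R"],d["p"],d["im"]
m=gmask(im);k,l,st,ce=cv2.connectedComponentsWithStats(m);i=l[107,330];mm=(l==i).astype(np.uint8);print(st[i])
ct=max(cv2.findContours(mm,cv2.RETR_EXTERNAL,cv2.CHAIN_APPROX_NONE)[0],key=len)[:,0]
for z in (.105,.107,.109):
    P=wcast(ct,z,R,p)[:,:2]
    f=least_squares(lambda q:np.hypot(*(P-q[:2]).T)-q[2],[.515,-.131,.08],loss="cauchy",f_scale=.0005)
    c=f.x[:2];print(z,f.x)
    r=np.hypot(*(P-c).T);a=np.degrees(np.arctan2(*(P-c).T[::-1]))%360
    s=r>.092; print("spout",r.max(),np.median(a[s]),a[s].min(),a[s].max())
    for lo in(.094,.1,.104):
        q=(r>lo)&(r<lo+.004);print(lo,np.sort(a[q].round(1)))
```

```text
[  207    19   203   177 24334]
0.105 [ 0.51223466 -0.13209311  0.07859771]
spout 0.11089089710856656 160.216753307437 151.94209556505797 170.32187824184672
0.094 [152.3 152.5 152.8 153.  169.2 169.3 169.6 170. ]
0.1 [153.3 153.5 153.7 153.9 154.2 168.3 168.4 168.6 168.7]
0.104 [154.4 154.4 154.6 154.6 154.8 159.1 159.6 160.  160.4 161.  161.5 161.9
 162.3 163.8 167.4 167.5 167.7 167.8 168. ]
0.107 [ 0.51222157 -0.13204782  0.07802444]
spout 0.11008171750941406 160.2167228712284 152.20331847496092 169.98709144634765
0.094 [152.3 152.5 152.8 153.  153.2 168.9 169.2 169.3 169.6]
0.1 [153.5 153.7 153.9 154.2 154.4 168.  168.3 168.4 168.7]
0.104 [154.4 154.6 154.6 154.8 155.  157.9 158.3 158.7 159.1 159.6 160.  160.4
 161.  161.5 161.9 162.3 162.9 163.4 163.8 164.4 167.4 167.5 167.7 167.8]
0.109 [ 0.51220848 -0.13200253  0.07745117]
spout 0.10927253810903541 160.43324956444454 152.2554880965056 169.9870840226494
0.094 [152.5 152.8 153.  153.2 153.5 168.9 169.  169.2 169.3 169.6]
0.1 [153.7 153.9 154.2 154.4 154.6 167.7 168.  168.3 168.4]
0.104 [154.4 154.6 154.8 155.  155.2 157.9 158.3 158.7 159.1 159.6 160.  160.4
 161.  161.5 161.9 162.3 162.9 163.4 163.8 164.4 164.5 167.2 167.4 167.5
 167.8]
```

```bash
cat >> h.py <<'E'
C=np.array([.5128,-.132]);A0=161.;RD=np.c_[[0,0,-1],[1,0,0],[0,-1,0]].astype(float)
def rim(deg): a=np.radians(A0-deg); return C+.076*np.array([np.cos(a),np.sin(a)])
def here():
    R,p,s=tool(); tip=p+R[:,0]*.022
    d=tip[:2]-C; ang=(A0-np.degrees(np.arctan2(d[1],d[0])))%360
    rv=Ro.from_matrix(R.T@RD).as_rotvec()/(np.pi/4)
    print("t",round(s["time"],2),"tip mm",(tip*1e3).round(1),"r",round(np.hypot(*d)*1e3,1),"deg cw",round(ang,1),"F",s["ft_force"].round(2),"w",round(s["width"],4),"rotcorr",rv.round(3),"v",np.abs(s["joint_vel"]).max().round(3))
    return R,tip,ang
def plan(R,tip,pts):
    q=tip
    for X in pts:
        print((R.T@(np.array(X)-q)/.025).round(2)); q=np.array(X)
E
python3 - <<'E'
from h import *
R,t,a=here(); plan(R,t,[[*rim(0),.15]])
E
```

```text
t 1.2 tip mm [ 511.  -207.7  217.6] r 75.7 deg cw 252.3 F [-0.48 -0.53  0.55] w 0.0107 rotcorr [ 0.007 -0.004  0.01 ] v 0.042
[ 2.74 -2.76 -4.02]
```

>>> arm_command(
  targets=[0.007,-0.004,0.01,0.3,-0.3,-0.45,0,0,0,0,0.3,-0.3,-0.45,0,0,0,0,0.3,-0.3,-0.45,0,0,0,0,0.3,-0.3,-0.45,0,0,0,0,0.3,-0.3,-0.45,0,0,0,0,0.3,-0.3,-0.45,0,0,0,0,0.3,-0.3,-0.45,0,0,0,0,0.3,-0.3,-0.45,0,0,0,0,0.2,-0.2,-0.2,0,0,0,0,0,0,0,0,0,0,0,0,0,0,0],
)

```text
time: 2.12
ee_pos: [0.4468, -0.0971, 0.1708]
eef_rot: [0.497, 0.504, -0.496, 0.503]
ft_force: [-0.4, -0.4, 0.3]
width: 0.0008
```

Run:
```python
from h import *
R,t,a=here(); plan(R,t,[[*rim(0),.115]])
```

```text
t 2.12 tip mm [446.8 -97.  148.8] r 74.6 deg cw 8.9 F [-0.45 -0.35  0.32] w 0.0008 rotcorr [ 0.016 -0.003 -0.   ] v 0.013
[ 1.35 -0.24  0.41]
```

>>> arm_command(
  targets=[0.016,-0.003,0,0.2,-0.04,0.06,0,0,0,0,0.2,-0.04,0.06,0,0,0,0,0.2,-0.04,0.06,0,0,0,0,0.2,-0.04,0.06,0,0,0,0,0.2,-0.04,0.06,0,0,0,0,0.15,-0.04,0.06,0,0,0,0,0,0,0,0,0,0,0,0,0,0,0],
)

```text
time: 2.78
ee_pos: [0.4419, -0.1096, 0.1395]
eef_rot: [0.501, 0.498, -0.501, 0.499]
ft_force: [0.0, 0.8, -0.3]
width: 0.0005
```

Run:
```python
from h import *
im=camera("side");cv2.imwrite("pics/s2.png",cv2.resize(im[180:290,300:420,::-1],None,fx=5,fy=5,interpolation=cv2.INTER_CUBIC))
R,t,a=here(); plan(R,t,[[*rim(0),.105]])
```

```text
t 2.83 tip mm [ 441.9 -109.5  117.6] r 74.3 deg cw 358.6 F [ 0.08 -0.31 -0.35] w 0.0002 rotcorr [-0.006  0.001 -0.002] v 0.005
[ 0.5  -0.04 -0.09]
```

View pics/s2.png

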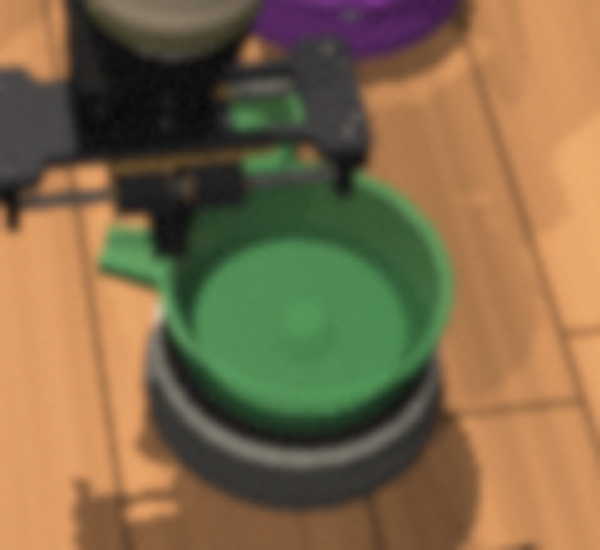

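>>> arm_command(
  targets=[-0.006,0.001,-0.002,0.08,-0.01,-0.02,0,0,0,0,0.08,-0.01,-0.02,0,0,0,0,0.08,-0.01,-0.02,0,0,0,0,0.08,0,-0.02,0,0,0,0,0.06,0,0,0,0,0,0,0,0,0,0],
)

```text
time: 3.33
ee_pos: [0.4417, -0.107, 0.1298]
eef_rot: [0.5, 0.5, -0.499, 0.501]
ft_force: [0.0, 0.6, 0.3]
width: 0.0005
```

Run:
```python
from h import *
R,t,a=here(); plan(R,t,[[*rim(0),.103]])
```

```text
t 3.33 tip mm [ 441.7 -107.   107.8] r 75.4 deg cw 0.4 F [0.04 0.64 0.3 ] w 0.0005 rotcorr [ 0.002 -0.    -0.001] v 0.003
[ 0.19 -0.03  0.01]
```

>>> arm_command(
  targets=[0,0,0,0.05,-0.01,0,0,0,0,0,0.05,-0.01,0,0,0,0,0,0.05,0,0,0,0,0,0,0.05,0,0,0,0,0,0,0,0,0,0],
)

```text
time: 3.75
ee_pos: [0.4417, -0.1069, 0.125]
eef_rot: [0.5, 0.5, -0.499, 0.501]
ft_force: [-0.6, 0.4, 2.3]
width: 0.0006
```

Run:
```python
from h import *
R,t,a=here(); plan(R,t,[[*rim(0),.103]])
```

```text
t 3.75 tip mm [ 441.7 -106.9  103. ] r 75.4 deg cw 0.4 F [-0.57  0.37  2.3 ] w 0.0006 rotcorr [ 0.002  0.    -0.003] v 0.006
[ 0.   -0.03  0.01]
```

```bash
cat >> h.py <<'E'
def arc(span,n=11,z=.1030,g=.95):
    R,t,a=here()
    if a>350 and t[0]<.46 and read_state()["time"]<8: a-=360
    q=t
    # linear blend back to circle/height over the rows
    rows=[];r0=np.hypot(*(t[:2]-C))
    for i in range(1,n+1):
        f=i/n; th=np.radians(A0-(a+span*f)); r=r0+(.076-r0)*min(1,f*2)
        X=np.array([*(C+r*np.array([np.cos(th),np.sin(th)])),t[2]+(z-t[2])*f])
        d=R.T@(X-q)/.025*g; d[0]/=g
        rows.append(d);q=X
    for d in rows: print(" ".join(f"{v:+.2f}" for v in d))
E
python3 - <<'E'
from h import *
arc(20)
E
```

```text
t 3.75 tip mm [ 441.7 -106.9  103. ] r 75.4 deg cw 0.4 F [-0.57  0.37  2.3 ] w 0.0006 rotcorr [ 0.002  0.    -0.003] v 0.006
+0.00 +0.03 -0.09
+0.00 +0.03 -0.09
+0.00 +0.03 -0.09
+0.00 +0.04 -0.08
+0.00 +0.04 -0.08
+0.00 +0.04 -0.08
+0.00 +0.05 -0.08
+0.00 +0.05 -0.08
+0.00 +0.05 -0.08
+0.00 +0.05 -0.07
+0.00 +0.06 -0.07
```

>>> arm_command(
  targets=[0,0,0,0,0.03,-0.09,0,0,0,0,0,0.03,-0.09,0,0,0,0,0,0.03,-0.09,0,0,0,0,0,0.04,-0.08,0,0,0,0,0,0.04,-0.08,0,0,0,0,0,0.04,-0.08,0,0,0,0,0,0.05,-0.08,0,0,0,0,0,0.05,-0.08,0,0,0,0,0,0.05,-0.08,0,0,0,0,0,0.05,-0.07,0,0,0,0,0,0.06,-0.07,0],
)

```text
time: 4.67
ee_pos: [0.4544, -0.0838, 0.1254]
eef_rot: [0.5, 0.499, -0.5, 0.501]
ft_force: [-0.5, -1.2, 2.8]
width: 0.0001
```

Run:
```python
from h import *
arc(25)
```

```text
t 4.67 tip mm [454.4 -83.8 103.4] r 75.7 deg cw 20.5 F [-0.48 -1.17  2.84] w 0.0001 rotcorr [ 0.     0.002 -0.003] v 0.058
+0.00 +0.07 -0.09
+0.00 +0.08 -0.09
+0.00 +0.08 -0.08
+0.00 +0.08 -0.08
+0.00 +0.09 -0.08
+0.00 +0.09 -0.07
+0.00 +0.09 -0.07
+0.00 +0.10 -0.06
+0.00 +0.10 -0.06
+0.00 +0.10 -0.06
+0.00 +0.10 -0.05
```

>>> arm_command(
  targets=[0,0,0,0,0.07,-0.09,0,0,0,0,0,0.08,-0.09,0,0,0,0,0,0.08,-0.08,0,0,0,0,0,0.08,-0.08,0,0,0,0,0,0.09,-0.08,0,0,0,0,0,0.09,-0.07,0,0,0,0,0.01,0.09,-0.07,0,0,0,0,0,0.1,-0.06,0,0,0,0,0,0.1,-0.06,0,0,0,0,0.01,0.1,-0.06,0,0,0,0,0,0.1,-0.05,0],
)

```text
time: 5.58
ee_pos: [0.4808, -0.0612, 0.1244]
eef_rot: [0.5, 0.5, -0.5, 0.501]
ft_force: [-2.0, -0.8, 2.4]
width: 0.0008
```

Run:
```python
from h import *
arc(28)
im=camera("side");cv2.imwrite("pics/s3.png",cv2.resize(im[180:290,300:420,::-1],None,fx=5,fy=5,interpolation=cv2.INTER_CUBIC))
```

```text
t 5.58 tip mm [480.8 -61.3 102.4] r 77.6 deg cw 46.7 F [-2.02 -0.84  2.36] w 0.0008 rotcorr [ 0.001  0.001 -0.001] v 0.075
-0.00 +0.12 -0.04
-0.00 +0.13 -0.04
-0.00 +0.13 -0.03
-0.00 +0.13 -0.02
-0.00 +0.13 -0.02
-0.00 +0.13 -0.02
-0.00 +0.13 -0.02
-0.00 +0.13 -0.01
-0.00 +0.13 -0.01
-0.00 +0.13 -0.00
-0.00 +0.13 +0.01
```

View pics/s3.png

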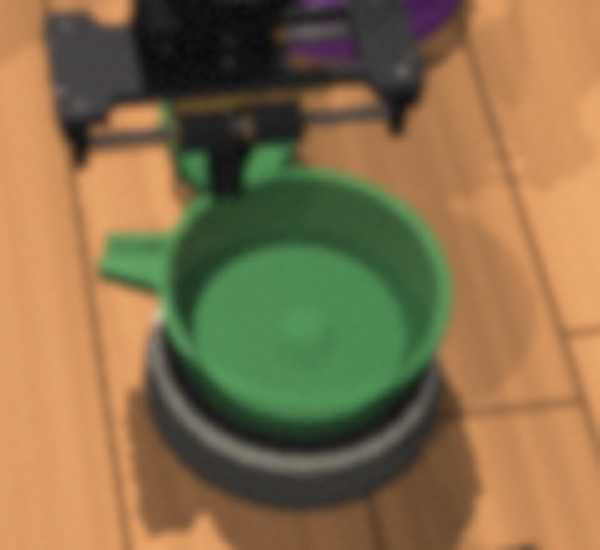

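The picture shows the tip at crop (228,185) on the rim. The spout has dropped about 1 px, roughly 3–4 mm of sink, and the dish hasn't shifted. Continuing.

>>> arm_command(
  targets=[0,0,0,0,0.12,-0.03,0,0,0,0,0,0.13,-0.02,0,0,0,0,-0.01,0.13,-0.02,0,0,0,0,0,0.13,-0.02,0,0,0,0,0,0.13,-0.02,0,0,0,0,-0.01,0.13,-0.02,0,0,0,0,0,0.13,-0.02,0,0,0,0,0,0.13,-0.01,0,0,0,0,0,0.13,-0.01,0,0,0,0,0,0.13,0,0,0,0,0,0,0.13,0.01,0],
)

```text
time: 6.55
ee_pos: [0.52, -0.0557, 0.1248]
eef_rot: [0.5, 0.5, -0.5, 0.5]
ft_force: [-1.2, 0.9, 2.6]
width: 0.0003
```

Run:
```python
from h import *
arc(28)
```

```text
t 6.55 tip mm [520.  -55.7 102.8] r 76.7 deg cw 76.4 F [-1.23  0.88  2.55] w 0.0003 rotcorr [0.002 0.    0.   ] v 0.11
-0.00 +0.13 +0.02
-0.00 +0.13 +0.03
-0.00 +0.13 +0.03
-0.00 +0.12 +0.04
-0.00 +0.12 +0.04
-0.00 +0.12 +0.05
-0.00 +0.12 +0.05
-0.00 +0.12 +0.05
-0.00 +0.11 +0.06
-0.00 +0.11 +0.06
-0.00 +0.11 +0.07
```

>>> arm_command(
  targets=[0,0,0,0,0.13,0.03,0,0,0,0,0,0.13,0.04,0,0,0,0,0,0.13,0.04,0,0,0,0,0,0.12,0.05,0,0,0,0,0,0.12,0.05,0,0,0,0,0,0.12,0.05,0,0,0,0,0,0.12,0.05,0,0,0,0,0,0.12,0.06,0,0,0,0,0,0.11,0.06,0,0,0,0,0,0.11,0.06,0,0,0,0,0,0.11,0.07,0],
)

```text
time: 7.47
ee_pos: [0.557, -0.0701, 0.1248]
eef_rot: [0.5, 0.501, -0.499, 0.5]
ft_force: [-2.0, 2.0, 2.4]
width: 0.0005
```

Run:
```python
from h import *
arc(28)
```

```text
t 7.47 tip mm [557.  -70.  102.8] r 76.1 deg cw 106.5 F [-1.97  2.01  2.38] w 0.0005 rotcorr [ 0.003 -0.001 -0.   ] v 0.104
-0.00 +0.10 +0.08
-0.00 +0.10 +0.08
-0.00 +0.09 +0.09
-0.00 +0.09 +0.09
-0.00 +0.09 +0.09
-0.00 +0.08 +0.10
-0.00 +0.08 +0.10
-0.00 +0.07 +0.10
-0.00 +0.07 +0.11
-0.00 +0.06 +0.11
-0.00 +0.06 +0.11
```

>>> arm_command(
  targets=[0.003,-0.001,0,0,0.1,0.08,0,0,0,0,0,0.09,0.09,0,0,0,0,0,0.09,0.09,0,0,0,0,0,0.09,0.09,0,0,0,0,0,0.08,0.1,0,0,0,0,0,0.08,0.1,0,0,0,0,0,0.07,0.1,0,0,0,0,0,0.07,0.1,0,0,0,0,0,0.06,0.11,0,0,0,0,0,0.06,0.11,0,0,0,0,0,0.05,0.11,0],
)

```text
time: 8.38
ee_pos: [0.5812, -0.0992, 0.125]
eef_rot: [0.501, 0.5, -0.499, 0.5]
ft_force: [0.1, 1.8, 2.8]
width: 0.0006
```

Run:
```python
from h import *
arc(28)
```

```text
t 8.38 tip mm [581.2 -99.2 103. ] r 75.9 deg cw 135.4 F [0.13 1.77 2.84] w 0.0006 rotcorr [ 0.001 -0.001 -0.002] v 0.063
+0.00 +0.05 +0.12
-0.00 +0.05 +0.12
-0.00 +0.04 +0.12
-0.00 +0.04 +0.12
-0.00 +0.03 +0.12
-0.00 +0.03 +0.13
-0.00 +0.02 +0.13
-0.00 +0.01 +0.13
-0.00 +0.01 +0.13
-0.00 +0.00 +0.13
-0.00 -0.00 +0.13
```

>>> arm_command(
  targets=[0,0,0,0,0.05,0.12,0,0,0,0,0,0.04,0.12,0,0,0,0,0,0.04,0.12,0,0,0,0,0,0.03,0.12,0,0,0,0,0,0.03,0.12,0,0,0,0,0,0.02,0.12,0,0,0,0,0,0.02,0.13,0,0,0,0,0,0.01,0.13,0,0,0,0,0,0.01,0.13,0,0,0,0,0,0,0.13,0,0,0,0,0,-0.01,0.13,0],
)

```text
time: 9.3
ee_pos: [0.5887, -0.1369, 0.1253]
eef_rot: [0.501, 0.5, -0.499, 0.501]
ft_force: [0.1, 1.9, 2.9]
width: 0.0003
```

Run:
```python
from h import *
arc(28)
im=camera("side");cv2.imwrite("pics/s4.png",cv2.resize(im[180:290,300:420,::-1],None,fx=5,fy=5,interpolation=cv2.INTER_CUBIC))
```

```text
t 9.3 tip mm [ 588.8 -136.9  103.3] r 76.1 deg cw 164.7 F [0.1  1.93 2.93] w 0.0003 rotcorr [ 0.001 -0.001 -0.004] v 0.076
+0.00 -0.01 +0.13
+0.00 -0.02 +0.13
+0.00 -0.02 +0.13
+0.00 -0.03 +0.13
+0.00 -0.03 +0.12
+0.00 -0.04 +0.12
+0.00 -0.04 +0.12
+0.00 -0.05 +0.12
+0.00 -0.05 +0.12
+0.00 -0.06 +0.11
+0.00 -0.07 +0.11
```

View pics/s4.png

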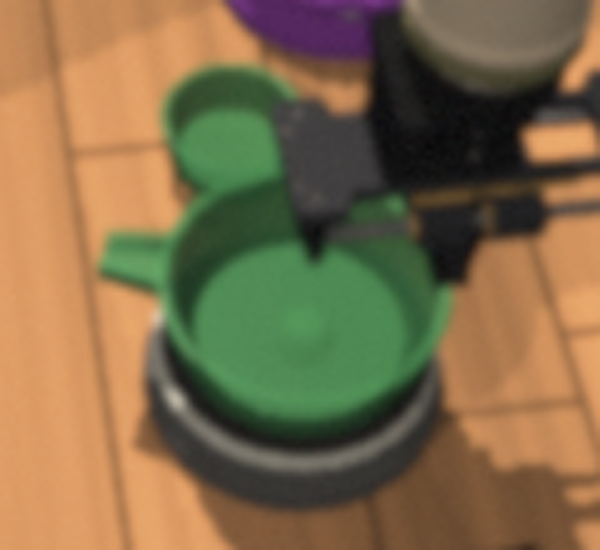

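The tip is at crop (448,275) on the far rim. The dish and spout haven't moved.

>>> arm_command(
  targets=[0,0,-0.003,0,-0.02,0.13,0,0,0,0,0,-0.02,0.13,0,0,0,0,0,-0.03,0.13,0,0,0,0,0.01,-0.03,0.13,0,0,0,0,0,-0.04,0.12,0,0,0,0,0,-0.04,0.12,0,0,0,0,0,-0.05,0.12,0,0,0,0,0,-0.05,0.12,0,0,0,0,0,-0.06,0.11,0,0,0,0,0,-0.06,0.11,0,0,0,0,0,-0.07,0.11,0],
)

```text
time: 10.27
ee_pos: [0.5764, -0.1743, 0.1254]
eef_rot: [0.501, 0.5, -0.499, 0.501]
ft_force: [0.8, 1.8, 2.7]
width: 0.0004
```

Run:
```python
from h import *
arc(28)
```

```text
t 10.27 tip mm [ 576.4 -174.3  103.4] r 76.4 deg cw 194.6 F [0.78 1.76 2.69] w 0.0004 rotcorr [ 0.001 -0.001 -0.003] v 0.073
+0.00 -0.08 +0.10
+0.00 -0.08 +0.10
+0.00 -0.09 +0.10
+0.00 -0.09 +0.09
+0.00 -0.09 +0.09
+0.00 -0.10 +0.09
+0.00 -0.10 +0.08
+0.00 -0.10 +0.08
+0.00 -0.11 +0.07
+0.00 -0.11 +0.07
+0.00 -0.11 +0.06
```

>>> arm_command(
  targets=[0,0,-0.003,0.01,-0.08,0.1,0,0,0,0,0,-0.09,0.1,0,0,0,0,0,-0.09,0.1,0,0,0,0,0.01,-0.1,0.09,0,0,0,0,0,-0.1,0.08,0,0,0,0,0,-0.1,0.08,0,0,0,0,0,-0.1,0.08,0,0,0,0,0,-0.11,0.07,0,0,0,0,0,-0.11,0.07,0,0,0,0,0,-0.11,0.06,0,0,0,0,0,-0.12,0.06,0],
)

```text
time: 11.18
ee_pos: [0.5463, -0.1999, 0.1253]
eef_rot: [0.5, 0.499, -0.5, 0.501]
ft_force: [2.2, 0.7, 1.9]
width: 0.0004
```

Run:
```python
from h import *
arc(28)
```

```text
t 11.18 tip mm [ 546.3 -199.9  103.3] r 75.7 deg cw 224.7 F [2.19 0.67 1.85] w 0.0004 rotcorr [-0.     0.001 -0.002] v 0.084
+0.00 -0.11 +0.06
+0.00 -0.12 +0.05
+0.00 -0.12 +0.05
+0.00 -0.12 +0.04
+0.00 -0.12 +0.03
+0.00 -0.13 +0.03
+0.00 -0.13 +0.02
+0.00 -0.13 +0.02
+0.00 -0.13 +0.01
+0.00 -0.13 +0.00
+0.00 -0.13 -0.00
```

>>> arm_command(
  targets=[0,0,0,0.01,-0.11,0.05,0,0,0,0,0,-0.12,0.05,0,0,0,0,0,-0.12,0.04,0,0,0,0,0.01,-0.12,0.04,0,0,0,0,0,-0.12,0.03,0,0,0,0,0,-0.13,0.03,0,0,0,0,0,-0.13,0.02,0,0,0,0,0,-0.13,0.01,0,0,0,0,0,-0.13,0.01,0,0,0,0,0,-0.13,0,0,0,0,0,0,-0.13,-0.01,0],
)

```text
time: 12.1
ee_pos: [0.5084, -0.2085, 0.1251]
eef_rot: [0.501, 0.499, -0.5, 0.501]
ft_force: [1.1, 0.4, 2.7]
width: 0.0005
```

Run:
```python
from h import *
arc(28)
```

```text
t 12.1 tip mm [ 508.5 -208.6  103.1] r 76.7 deg cw 254.2 F [1.13 0.4  2.72] w 0.0005 rotcorr [-0.001  0.002 -0.004] v 0.106
-0.00 -0.13 -0.01
-0.00 -0.13 -0.02
-0.00 -0.13 -0.03
-0.00 -0.12 -0.03
-0.00 -0.12 -0.04
-0.00 -0.12 -0.04
-0.00 -0.12 -0.04
-0.00 -0.12 -0.05
-0.00 -0.12 -0.05
-0.00 -0.11 -0.06
-0.00 -0.11 -0.06
```

>>> arm_command(
  targets=[0,0,-0.003,0,-0.13,-0.02,0,0,0,0,0,-0.13,-0.03,0,0,0,0,0,-0.13,-0.03,0,0,0,0,0,-0.12,-0.04,0,0,0,0,0,-0.12,-0.04,0,0,0,0,0,-0.12,-0.04,0,0,0,0,0,-0.12,-0.05,0,0,0,0,0,-0.12,-0.05,0,0,0,0,0,-0.11,-0.06,0,0,0,0,0,-0.11,-0.06,0,0,0,0,0,-0.11,-0.07,0],
)

```text
time: 13.02
ee_pos: [0.4714, -0.196, 0.1251]
eef_rot: [-0.5, -0.499, 0.501, -0.5]
ft_force: [2.0, -1.7, 2.6]
width: 0.0003
```

Run:
```python
from h import *
arc(28)
im=camera("side");cv2.imwrite("pics/s5.png",cv2.resize(im[180:290,300:420,::-1],None,fx=5,fy=5,interpolation=cv2.INTER_CUBIC))
```

```text
t 13.02 tip mm [ 471.4 -196.   103.1] r 76.2 deg cw 283.9 F [ 1.98 -1.73  2.64] w 0.0003 rotcorr [-0.002  0.004 -0.   ] v 0.105
+0.00 -0.11 -0.07
+0.00 -0.10 -0.08
+0.00 -0.10 -0.08
+0.00 -0.09 -0.09
+0.00 -0.09 -0.09
+0.00 -0.09 -0.09
+0.00 -0.08 -0.10
+0.00 -0.08 -0.10
+0.00 -0.07 -0.10
+0.00 -0.07 -0.11
+0.00 -0.07 -0.11
```

View pics/s5.png

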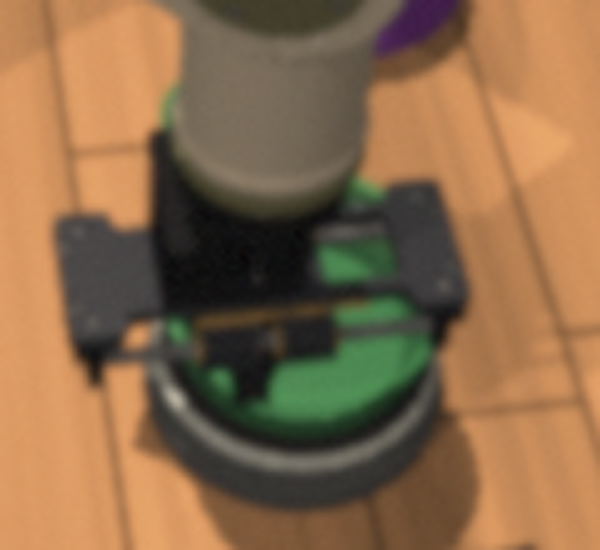

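The tip is at crop (250,395) on the near rim, and the dish hasn't moved against the stand.

>>> arm_command(
  targets=[-0.002,0.004,0,0,-0.1,-0.07,0,0,0,0,0,-0.1,-0.08,0,0,0,0,0,-0.1,-0.08,0,0,0,0,0,-0.09,-0.09,0,0,0,0,0,-0.09,-0.09,0,0,0,0,0,-0.08,-0.09,0,0,0,0,0,-0.08,-0.1,0,0,0,0,0,-0.08,-0.1,0,0,0,0,0,-0.07,-0.1,0,0,0,0,0,-0.07,-0.11,0,0,0,0,0,-0.06,-0.11,0],
)

```text
time: 13.98
ee_pos: [0.4452, -0.1682, 0.125]
eef_rot: [-0.5, -0.5, 0.5, -0.5]
ft_force: [1.5, -1.9, 3.5]
width: 0.0007
```

Run:
```python
from h import *
arc(28)
```

```text
t 13.98 tip mm [ 445.1 -168.2  103. ] r 76.8 deg cw 312.8 F [ 1.51 -1.92  3.5 ] w 0.0007 rotcorr [-0.001  0.     0.001] v 0.074
-0.00 -0.05 -0.12
-0.00 -0.05 -0.12
-0.00 -0.04 -0.12
-0.00 -0.04 -0.12
-0.00 -0.03 -0.12
-0.00 -0.03 -0.13
-0.00 -0.03 -0.13
-0.00 -0.02 -0.13
-0.00 -0.01 -0.13
-0.00 -0.01 -0.13
-0.00 -0.00 -0.13
```

>>> arm_command(
  targets=[0,0,0,0,-0.05,-0.12,0,0,0,0,0,-0.04,-0.12,0,0,0,0,0,-0.04,-0.12,0,0,0,0,0,-0.03,-0.12,0,0,0,0,0,-0.03,-0.12,0,0,0,0,0,-0.02,-0.13,0,0,0,0,0,-0.02,-0.13,0,0,0,0,0,-0.01,-0.13,0,0,0,0,0,-0.01,-0.13,0,0,0,0,0,0,-0.13,0,0,0,0,0,0.01,-0.13,0],
)

```text
time: 14.9
ee_pos: [0.4373, -0.1302, 0.1246]
eef_rot: [-0.499, -0.5, 0.501, -0.499]
ft_force: [-0.2, -1.9, 2.9]
width: 0.0005
```

Run:
```python
from h import *
arc(22)
```

```text
t 14.9 tip mm [ 437.3 -130.2  102.6] r 75.6 deg cw 342.3 F [-0.15 -1.91  2.86] w 0.0005 rotcorr [-0.001  0.     0.004] v 0.097
-0.00 +0.00 -0.10
-0.00 +0.00 -0.10
-0.00 +0.01 -0.10
-0.00 +0.01 -0.10
-0.00 +0.01 -0.10
-0.00 +0.02 -0.10
-0.00 +0.02 -0.10
-0.00 +0.03 -0.10
-0.00 +0.03 -0.10
-0.00 +0.03 -0.09
-0.00 +0.04 -0.09
```

>>> arm_command(
  targets=[0,0,0.003,0,0,-0.1,0,0,0,0,-0.01,0.01,-0.1,0,0,0,0,0,0.01,-0.1,0,0,0,0,0,0.01,-0.1,0,0,0,0,-0.01,0.02,-0.1,0,0,0,0,0,0.02,-0.1,0,0,0,0,0,0.02,-0.1,0,0,0,0,0,0.03,-0.1,0,0,0,0,0,0.03,-0.09,0,0,0,0,0,0.03,-0.08,0,0,0,0,0,0,0,0],
)

```text
time: 15.82
ee_pos: [0.4418, -0.1025, 0.1248]
eef_rot: [0.5, 0.501, -0.5, 0.499]
ft_force: [0.2, -0.2, 3.2]
width: 0.0005
```

Run:
```python
from h import *
here()
```

```text
t 15.82 tip mm [ 441.7 -102.5  102.8] r 77.0 deg cw 3.6 F [ 0.18 -0.24  3.21] w 0.0005 rotcorr [-0.    -0.     0.003] v 0.002
```

>>> arm_command(
  targets=[0,0,0,-0.1,0,0,0,0,0,0,-0.15,0,0,0,0,0,0,-0.3,0,0,0,0,0,0,-0.5,0,0,0,0,0,0,-0.5,0,0,0,0,0,0,-0.5,0,0.3,0,0,0,0,-0.5,0,0.5,0,0,0,0,-0.4,0,0.6,0,0,0,0,-0.3,0,0.6,0,0,0,0,0,0,0.6,0,0,0,0,0,0,0.4,0,0,0,0,0,0,0,0],
)

```text
time: 16.82
ee_pos: [0.441, -0.1774, 0.2139]
eef_rot: [0.499, 0.503, -0.499, 0.499]
ft_force: [0.4, -0.8, -0.4]
width: 0.0007
```

>>> arm_command(
  targets=[0,0,0,-0.3,0.3,0.5,0,0,0,0,-0.3,0.4,0.5,0,0,0,0,0,0.4,0.3,0,0,0,0,0,0,0,0,0,0,0,0,0,0,0,0,0,0,0,0,0,0],
)

```text
time: 17.32
ee_pos: [0.4685, -0.2065, 0.2283]
eef_rot: [0.499, 0.505, -0.498, 0.498]
ft_force: [-0.5, 0.1, -0.2]
width: 0.0006
```

Run:
```python
from h import *
from scipy.optimize import least_squares
R,t,a=here();R,p,s=tool();im=camera("wrist");cv2.imwrite("pics/w6.png",im[:,:,::-1])
m=gmask(im);k,l,st,ce=cv2.connectedComponentsWithStats(m);i=1+np.argmax(st[1:,4]);mm=(l==i).astype(np.uint8);print(st[i])
ct=max(cv2.findContours(mm,cv2.RETR_EXTERNAL,cv2.CHAIN_APPROX_NONE)[0],key=len)[:,0]
P=wcast(ct,.107,R,p)[:,:2]
f=least_squares(lambda q:np.hypot(*(P-q[:2]).T)-q[2],[.512,-.131,.08],loss="cauchy",f_scale=.0005);print(f.x)
r=np.hypot(*(P-f.x[:2]).T);a=np.degrees(np.arctan2(*(P-f.x[:2]).T[::-1]))%360
print(np.sort(a[(r>.1)].round(1)))
im=camera("side");cv2.imwrite("pics/s6.png",cv2.resize(im[180:290,300:420,::-1],None,fx=5,fy=5,interpolation=cv2.INTER_CUBIC))
```

```text
t 17.32 tip mm [ 468.3 -206.3  206.3] r 86.6 deg cw 281.9 F [-0.5   0.08 -0.17] w 0.0006 rotcorr [ 0.008 -0.01   0.009] v 0.012
[  250    21   210   183 26444]
[ 0.51190578 -0.13203548  0.07799638]
[153.6 153.8 154.  154.  154.2 154.2 154.4 154.6 154.8 154.8 155.  155.
 155.2 155.6 156.2 156.6 156.9 157.3 157.7 158.1 158.3 158.9 159.3 159.7
 160.1 160.7 161.1 161.5 161.9 162.5 162.9 163.3 163.7 164.3 164.8 165.3
 165.8 166.2 166.7 167.  167.2 167.3 167.6 167.8 167.9 168.  168.2 168.3
 168.4]
```

View pics/w6.png

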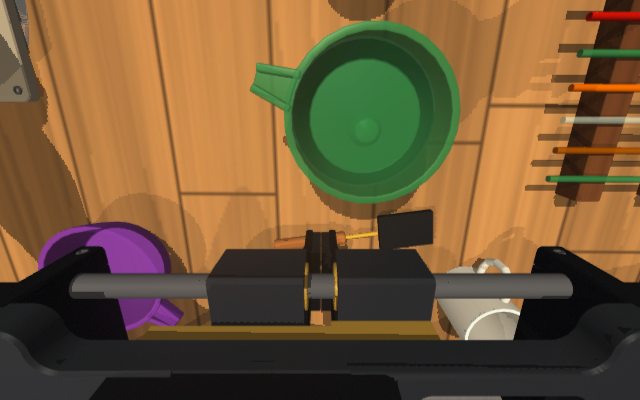

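View pics/s6.png

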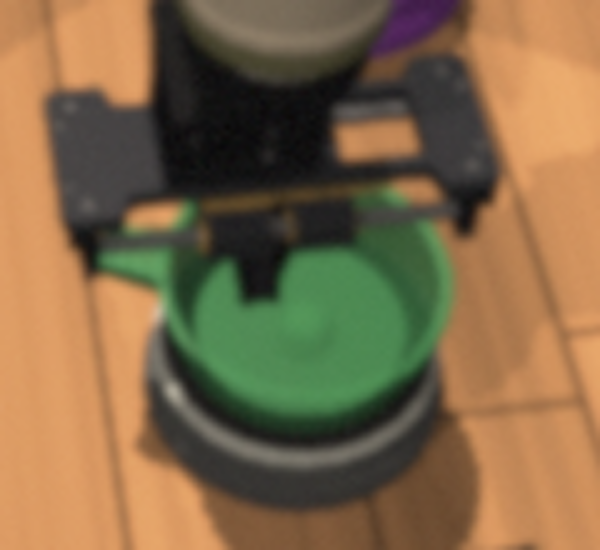

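The wrist view shows the dish centred at about (372,112) with the spout at (275,82). The fit gives centre (0.512, −0.132) and spout at 161°, the same as before. The fingers are clear of everything and read no contact force.

```bash
python3 -c "
from bench import *
print(close_job())"
```

```text
the job is handed in; nothing more can be done
None
```

I traced the whole rim of the green spouted dish once, clockwise from the spout and back to it. I then lifted clear and handed the job in at about 17.4 s.

- **Trace:** the closed fingertips touched down at the spout root and ended about 4° (5 mm) past it. At each check the tip was 75.4–77.6 mm from the dish axis, against 76 mm for the middle of the rim.
- **Touch:** the wrist read about 2–3.5 N downward and up to about 2.8 N sideways. I held the tip about 4 mm below the rim's rest height. One side picture suggested the plate sank about 3–4 mm, well short of the 16 mm stop, though I had no direct reading of the plate.
- **Dish afterwards:** the wrist camera puts its centre at (0.512, −0.132) and its spout at 161°. The centre is within 0.4 mm of its position before the trace and the spout angle is the same, so it did not shift or turn.
- **End state:** the fingers are about 100 mm above the rim and the force reading is back to noise. Nothing else in the views looked disturbed.
- **Disagreements:** the scene camera placed the dish centre 4–5 mm further out in x than the other two cameras did, so I used the side and wrist values. The wrist fit gave a rim radius of 78 mm instead of 80 mm, before and after the trace.

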